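Find the full tea tin, serve it, stack the empties

ROBOT

A 6-joint arm with a two-finger parallel gripper is mounted at the origin on the work surface. World frame = base frame: x ahead of the robot, y to its left, z up, the work surface at z = 0. Lengths are in mm, angles in degrees, forces in N, time in s.
With the tool pointing down it reaches from about 250 to 725 mm from the base axis. Payload 9.7 kg.
Tool frame: the origin (TCP) lies midway between the tips of the shut fingers; the grasp point (between the pads) lies 19 mm behind it; z points along the fingers, x is the direction in which the jaws open and shut, and the axes are right-handed (so a half turn about z gives the same grasp; the last joint's range is limited). The gripper opens to 85 mm and grips with 20 to 120 N. Pads are 22 mm wide; open, the fingers measure 114 mm over their backs; the gripper's body (76 mm by 85 mm) begins 54 mm behind the grasp point. The pads swing forward as they close: fully open they stand 13 mm farther back than shut.
Start: joints at [73.969, 4.979, 10.078, 95.1, 0, 90], TCP at [151.887, 528.609, 231.284] pointing down, gripper open.
Joint ranges: [-179.16, 179.16], [-48.56, 103.87], [-65.8, 70.77], [-126.05, 130.52], [-82.76, 87.17], [-180, 180]. Speed limits (degrees/s): [127.2, 127.2, 147.25, 180, 180, 180].

INTERFACE

Orientations are given as [roll, pitch, yaw] about the fixed x, y, z axes, in that order (R = Rz(yaw) Ry(pitch) Rx(roll)).
In Python, from rig import manip gives the robot as it stands. The module is installed in compiled form; this text tells all that it offers.
- The arm moves only by the shell command python3 -m pendant 'ROWS' [FORCE]. ROWS is a JSON object of lists of equal length, an entry for each row: "xyz": the shift along the tool's x, y, z in m, a list of three; "angular": the turn, a rotation vector about the tool's x, y, z in degrees, a list of three; "jaw": the finger opening in m, from 0 to 0.0854. A call has 1 to 20 rows; each row shifts and turns the pose as measured when the row begins, along the tool's axes as they then stand; what a row does not reach is not made up. A row lasts 1/12 s, in which the tool goes at most 41.7 mm and 7.16 degrees, less where a joint would pass 70% of its speed; a pose out of reach is approached as far as the arm can. A call is refused whole if a number of a shift passes 0.0417 or a number of a turn 7.16, either way. A call with a gripper value outside its range is refused whole. The fingers move at their own pace and stop on an object; FORCE is the grip in N (left out, the last holds). Time passes only in rows, so rows that do not move let the fingers close. It gives the time, the measured TCP pose, the force and the opening at its end, in the units of the state.
- manip.observe(): the state, without advancing time (a new reading comes with each control period).
- manip.read_camera(name): name is "side" or "top" or "wrist"; returns a dict with "image" (400x640x3 uint8, red, green, blue), "range_z" (400x640 float32, mm along the optical axis (not along the pixel's ray), 0 where there is no reading), "fx", "fy", "cx", "cy" (pixels), "k1" (the pictures are not rectified: a ray, as slopes to the right and down, at radius r is drawn at 1 + k1 r^2 times it, then the intrinsics apply), "position" and "orientation" of the camera in the world; the wrist camera has in their place "mount" (4x4, takes a point from camera to tool coordinates, whose origin is the TCP and whose axes are the tool frame's). Camera axes: x right, y up, looking along -z (the intrinsics and any distortion apply to the point x, -y, -z); pixel columns grow to the right and rows downward; lengths in mm; the calibration is good to about 2 mm. A picture is of the moment at which its call begins: read the wrist's pose just before it.
- manip.sign_off(): hands the job in, once; it reports no verdict.
Trained networks look in a picture, given as the dict that the camera call returned (one of the last four; its "shot" number tells which), for a name from the list of things; names that differ only in an ending like _2 or _b are one class to them, and where a whole thing is asked for, a point or a joint stands for the part that bears it (a point fixed in the world has none). Each returns a list of dicts, best first, with "score" (0 to 1); they miss things now and then, are a little off and sometimes report something else, mostly with a low value. They report only what shows in the picture. A call takes as long as a camera call. They do not tell look-alikes from the thing itself.
- manip.cut_out(picture, target): "mask" (400x640 bool, what is visible of it) and "extent" ([left, top, right, bottom] in pixels, round what is visible of it).
The state is a dict: "time_s": time; "joints": joint angles; "qvel": joint speeds; "tau": joint torques, N m; "eef_pos": TCP position; "ee_rot": TCP orientation; "force": force on the tool from outside, world axes, zero at the start; "torque": the same for the moment, N m; "finger_gap": opening from 0.0 (shut) to 1.0 (fully open).
Only numpy, scipy, OpenCV 4.12 (cv2) and the standard library are available. Lean on these libraries where they do the work, as an engineer would, in place of code of your own. Each camera call takes 0.05 s, during which the arm holds its last target. There are 200 camera calls.

TASK

Three identical closed tea tins lean in the sloping wooden rack; one is full, two are empty. Lift them in turn to feel which is heavy, putting any empty one back in the rack, and first set the full tin gently upright in the middle of the green mat on the steel serving tray. Then stack the two empties one at a time, gently and squarely, onto the tin that stands on the wooden board, leaving that tin and all the other tableware where they are, and let go of everything.

Things in the scene. Friction and masses are not known exactly. Their poses are not given: they have to be found in the camera images.
- tin_a: one of three identical-looking closed tea tins in the sloping rack: wine red, dark lid, cream panels, 90 (x) by 60 (y) by 80 mm (z), flat top, alike when turned half round. Origin: centre of its underside; z runs up through the lid and leans 28 degrees towards the robot in the rack. Two are empty (0.12 to 0.18 kg), one is full (0.5 to 0.72 kg); which stands where changes. Stiff: any grip is harmless
- tin_b: one of three identical-looking closed tea tins in the sloping rack: wine red, dark lid, cream panels, 90 (x) by 60 (y) by 80 mm (z), flat top, alike when turned half round. Origin: centre of its underside; z runs up through the lid and leans 28 degrees towards the robot in the rack. Two are empty (0.12 to 0.18 kg), one is full (0.5 to 0.72 kg); which stands where changes. Stiff: any grip is harmless
- tin_c: one of three identical-looking closed tea tins in the sloping rack: wine red, dark lid, cream panels, 90 (x) by 60 (y) by 80 mm (z), flat top, alike when turned half round. Origin: centre of its underside; z runs up through the lid and leans 28 degrees towards the robot in the rack. Two are empty (0.12 to 0.18 kg), one is full (0.5 to 0.72 kg); which stands where changes. Stiff: any grip is harmless
- tin_d: a fourth tin of the same make and size (90 x 60 x 80 mm), empty, about 0.15 kg, loose, standing upright on the wooden board: the foot of the column. Origin: centre of its underside; its flat top is 80 mm higher; x along its 90 mm side, y along its 60 mm side. Must stay where it is
- rack: fixed wooden rack, 357 mm wide (y), with three bays side by side, centres at y = -115, 0 and +115 mm. Origin: on the counter under its middle; x points away from the robot, z up. Its floor rises towards +x at 28 degrees; a lip 22 mm high runs along its low edge; ribs 12 mm high and 12 mm wide stand midway between the bays
- bay (a point): point of the rack's floor under the centre of a tin seated in the middle bay (50 mm above the counter; axes as the rack's, not tilted); the other bays are 115 mm to either side along y. A seated tin has its x up the slope and its y along the rack's y, with 55 mm free to its neighbour; friction holds it on the slope
- board: fixed pale wooden board 125 (x) by 95 (y) by 12 mm thick under the column's first tin. Origin: centre of its underside, on the counter
- tray: fixed steel serving tray 270 (x) by 170 (y) mm, floor 6 mm above the counter, rim 16 mm above the counter, wall 6 mm. The green mat is on its half at -x, the white jug on its half at +x. Origin: centre of its underside
- mat (a point): centre of the green square mat (125 x 125 mm, flush) on the tray's floor, 55 mm from the tray's centre towards the tray's -x, on the surface that the tin stands on; axes as the tray
- jug: white ceramic beaker, 66 mm across, 70 mm high, on the tray's half at +x. Loose bystander, to be left where it stands. Origin: centre of its underside.
- shaker: glass shaker with a steel cap, 52 mm across, 88 mm high, between the robot and the rack. Loose bystander, to be left where it stands. Origin: centre of its underside.
- mug: white mug, 78 mm across, 85 mm high, beyond the board. Loose bystander, to be left where it stands. Origin: centre of its underside.
- glass: tumbler, 64 mm across, 85 mm high, between the robot and the tray. Loose bystander, to be left where it stands. Origin: centre of its underside.
- jar: amber jar with a white cap, 68 mm across, 90 mm high, beyond the board. Loose bystander, to be left where it stands. Origin: centre of its underside.
- pepper: small glass jar with a black cap, 48 mm across, 85 mm high, left of the rack. Loose bystander, to be left where it stands. Origin: centre of its underside.
Not all that is in view belongs to the job. What is shaped like the tin_b but yellow is not meant. What is shaped like the tin_c but blue is not meant.

How it is judged:
By the outcome, as a careful person would: the job done as asked, in the order asked, and still so for the second after the job is handed in, with the robot touching nothing.
It also fails if it takes over 72 s, if anything falls off the work surface, if the arm or the gripper's body presses on something with over 40 N, if the wrist force passes 120 N, or if a joint passes its speed limit or range.

## Working session

There is one attempt and no reset: what is moved stays moved. The work goes in short steps, Python scripts to look and compute and a shell command to move; the robot and the scene stay as the last step left them, time stands still between calls to the robot, and variables do not carry over. Pictures are saved under pics/ and viewed, about 8 in all and at most 12, crops included, and the job is handed in when it is done.

```bash
mkdir -p pics
cat > h.py <<'E'
import numpy as np, cv2
from scipy.spatial.transform import Rotation as R
from rig import manip
def Rm(rpy): return R.from_euler('xyz',rpy,degrees=True).as_matrix()
def pose():
    s=manip.observe(); return np.array(s['eef_pos'],float),Rm(s['ee_rot']),s
def cloud(p,P=None):
    h,w=p['range_z'].shape
    u,v=np.meshgrid(np.arange(w),np.arange(h))
    K=np.array([[p['fx'],0,p['cx']],[0,p['fy'],p['cy']],[0,0,1.]])
    a=(u-p['cx'])/p['fx'];b=(v-p['cy'])/p['fy']
    x,y=a.copy(),b.copy()
    for _ in range(8):
        f=1+p['k1']*(x*x+y*y); x,y=a/f,b/f
    z=p['range_z']; c=np.stack([x*z,-y*z,-z],-1).astype(float)
    if 'mount' in p:
        M=np.array(p['mount']); c=c@M[:3,:3].T+M[:3,3]
        t,Rr=P; W=c@Rr.T+t
    else:
        W=c@Rm(p['orientation']).T+np.array(p['position'])
    W[z<=0]=np.nan
    return W
def save(p,n): cv2.imwrite('pics/'+n,p['image'][:,:,::-1])
E
python3 - <<'E'
from h import *
t,Rr,s=pose(); print(s)
for n in ['top','side']:
    p=manip.read_camera(n); save(p,n+'.png'); print(n,p['position'],p['orientation'],p['k1'])
    W=cloud(p); np.save(n+'.npy',W)
    for k in ['tin_a','tin_d','rack','board','tray','mat','jug','shaker','mug','glass','jar','pepper']:
        for d in manip.cut_out(p,k)[:5]:
            q=W[d['mask']]; q=q[~np.isnan(q[:,0])]
            if len(q)>5: print(k,round(d['score'],2),np.array(d['extent']).round(),np.median(q,0).round(),np.percentile(q,2,axis=0).round(),np.percentile(q,98,axis=0).round())
E
```

```text
{'time_s': 0.0, 'joints': array([7.39706608e+01, 5.00994874e+00, 1.00334251e+01, 9.50999416e+01,
       6.86352775e-04, 8.99987564e+01]), 'qvel': array([-0.0784902 ,  0.01163783, -0.03665501,  0.11038132,  0.05330478,
        0.05918566]), 'tau': array([-7.84336316e-04, -5.20379233e+01,  4.64814019e+01,  1.56145217e-02,
       -4.10439554e-05,  1.09933033e-06]), 'eef_pos': array([151.80171203, 528.38655156, 230.58490714]), 'ee_rot': array([-1.79999312e+02,  7.64652453e-02,  7.39719044e+01]), 'force': array([ 0.12543715, -0.91629397,  0.89304852]), 'torque': array([-0.01614641, -0.01604567,  0.02349767]), 'finger_gap': 1.0016257832285966}
top [ 488.63598868   43.09665137 1177.01483094] [  2.83788051  -0.2142016  -89.80182622] -0.035667376769626065
tin_a 0.9 [351. 192. 376. 223.] [525. -92.  92.] [ 481. -124.   35.] [567. -62.  97.]
tin_a 0.86 [235. 247. 279. 287.] [368. 206.  60.] [323. 159.  26.] [414. 256.  65.]
tin_a 0.81 [246. 174. 269. 220.] [554. 194. 118.] [502. 166.  58.] [609. 227. 141.]
tin_a 0.77 [204. 178. 231. 222.] [543. 304. 116.] [491. 280.  65.] [598. 337. 141.]
tin_a
[... 3233 characters left out ...]
.96 [464. 311. 491. 350.] [ 645. -440.   51.] [ 605. -471.   10.] [ 665. -414.   78.]
shaker 0.87 [260. 219. 284. 252.] [362.  39.  62.] [343.  29.   7.] [387.  71.  90.]
shaker 0.6 [271. 131. 366. 224.] [603.  83.  58.] [513.  19.   0.] [647. 361.  86.]
mug 0.9 [389. 194. 432. 235.] [717. -70.  53.] [ 675. -102.    6.] [776. -25.  86.]
glass 0.71 [306. 287. 337. 324.] [ 367. -192.   57.] [ 336. -227.    8.] [ 393. -167.   86.]
glass 0.46 [378. 302. 501. 369.] [ 557. -378.    7.] [ 436. -505.    2.] [ 703. -266.   18.]
jar 0.97 [418. 221. 449. 254.] [ 721. -185.   67.] [ 704. -206.    7.] [ 760. -148.   94.]
pepper 0.75 [208. 128. 223. 157.] [380. 486.  54.] [361. 476.   4.] [404. 513.  89.]
```

```bash
python3 - <<'E'
import cv2,numpy as np
a=cv2.imread('pics/top.png')[100:300,120:530]; a=cv2.resize(a,(800,390),interpolation=cv2.INTER_CUBIC)
cv2.imwrite('pics/v1.png',a)
E
python3 - <<'E'
from h import *
# rect fits from point clouds, both cameras
for n in ['top','side']:
    W=np.load(''+n+'.npy')
    def sel(lo,hi): 
        m=np.all((W>lo)&(W<hi),-1); return W[m]
    q=sel([460,-150,86],[590,-40,105]); r=cv2.minAreaRect(q[:,:2].astype(np.float32)); print(n,'tind top',r,np.median(q[:,2]))
    q=sel([430,-170,8],[610,-30,19]); r=cv2.minAreaRect(q[:,:2].astype(np.float32)); print(n,'board',r)
    q=sel([420,-520,4],[720,-250,20]); r=cv2.minAreaRect(q[:,:2].astype(np.float32)); print(n,'tray',r)
    # tin tops (incl. slope): use the lid's plane
    for y0,y1 in [(30,130),(145,245),(258,350)]:
        q=sel([440,y0,95],[600,y1,150]);
        A=np.c_[q[:,:2],np.ones(len(q))]
        # robust plane
        best=None;rng=np.random.default_rng(0)
        for _ in range(300):
            i=rng.choice(len(q),3,False); nn=np.cross(q[i[1]]-q[i[0]],q[i[2]]-q[i[0]]); 
            if np.linalg.norm(nn)<200: continue
            nn/=np.linalg.norm(nn); nn*=np.sign(nn[2]); 
            if nn[2]<.7: continue
            d=abs((q-q[i[0]])@nn)<2.5
            if best is None or d.sum()>best.sum(): best=d
        g=q[best]; c=g.mean(0); u,s,v=np.linalg.svd(g-c); nn=v[2]*np.sign(v[2][2])
        yv=np.array([-nn[0]*0,1,0]); ex=np.cross([0,1,0],nn); ex/=np.linalg.norm(ex); ey=np.cross(nn,ex)
        rr=cv2.minAreaRect(np.c_[(g-c)@ex,(g-c)@ey].astype(np.float32)); 
        print(n,'lid n',nn.round(3),'tilt',np.degrees(np.arccos(nn[2])).round(1),'yaw',np.degrees(np.arctan2(-nn[1],-nn[0])).round(1),'ctr',(c+ex*rr[0][0]+ey*rr[0][1]).round(1),rr[1],rr[2],len(g))
    p=W
E
```

```text
top tind top ((523.5724487304688, -95.33378601074219), (60.40312957763672, 89.79503631591797), 80.90254211425781) 92.34138576768692
top board ((519.8373413085938, -100.39678955078125), (95.5488052368164, 124.86595916748047), 77.77174377441406)
top tray ((569.9234008789062, -385.32373046875), (299.40850830078125, 269.4018249511719), 0.035588741302490234)
top lid n [-0.466 -0.051  0.883] tilt 27.9 yaw 6.2 ctr [547.4  80.6 121. ] (91.27188873291016, 59.62992477416992) 3.9916813373565674 584
top lid n [-0.473 -0.059  0.879] tilt 28.5 yaw 7.1 ctr [538.1 195.1 120.9] (90.35438537597656, 59.75338363647461) 3.94954514503479 579
top lid n [-0.467 -0.044  0.883] tilt 28.0 yaw 5.4 ctr [528.9 309.1 121.2] (91.0042495727539, 59.60622024536133) 4.4243550300598145 577
side tind top ((525.0317993164062, -96.13343048095703), (62.34309387207031, 91.69619750976562), 80.65894317626953) 91.41475020585506
side board ((520.53271484375, -100.22606658935547), (95.99085235595703, 127.52398681640625), 76.28888702392578)
side tray ((569.9803466796875, -385.2374572753906), (299.9240417480469, 269.43145751953125), 0.021784266456961632)
side lid n [-0.467 -0.041  0.883] tilt 27.9 yaw 5.1 ctr [548.2  79.1 120.2] (89.60172271728516, 62.084922790527344) 4.76660680770874 454
side lid n [-0.47  -0.087  0.878] tilt 28.5 yaw 10.5 ctr [538.5 194.4 119.6] (90.13220977783203, 62.38460159301758) 2.088674545288086 381
side lid n [-0.482 -0.038  0.875] tilt 28.9 yaw 4.5 ctr [529.2 309.5 120.4] (89.45234680175781, 64.88890075683594) 4.148462295532227 324
```

View pics/v1.png

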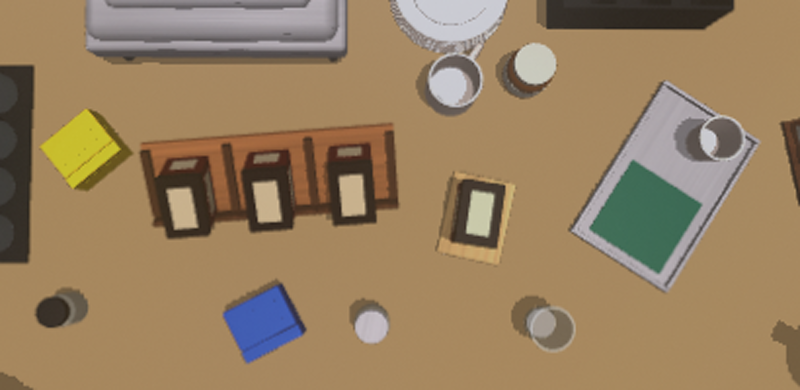

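```bash
cat >> h.py <<'E'
def tinR(yaw,tilt=0):
    return R.from_euler('z',yaw,degrees=True).as_matrix()@R.from_euler('y',-tilt,degrees=True).as_matrix()
def tool(tin,base,h,flip=1):
    """TCP pose gripping the tin with TCP h mm above its underside"""
    ex,ey,ez=tin.T
    return np.c_[ey*flip,ex*flip,-ez],np.array(base,float)+h*ez
def go(Rt,pt,vmax=40,wmax=7):
    from scipy.linalg import logm,expm
    t,Rr,s=pose(); w=R.from_matrix(Rr.T@Rt).as_rotvec(); d=Rr.T@(pt-t)
    T=np.eye(4);T[:3,:3]=Rr.T@Rt;T[:3,3]=d
    N=int(max(np.ceil(np.linalg.norm(d)/vmax),np.ceil(np.degrees(np.linalg.norm(w))/wmax),1))
    S=expm(np.real(logm(T))/N)
    mid=t+Rr@expm(np.real(logm(T))/2)[:3,3]
    print('t',round(s['time_s'],2),'at',t.round(1),'F',s['force'].round(1),'gap',round(s['finger_gap'],3),'N',N,'xyz',(S[:3,3]/1000).round(4).tolist(),'ang',np.degrees(R.from_matrix(S[:3,:3]).as_rotvec()).round(2).tolist(),'tot',d.round(1),np.degrees(w).round(1),'mid',mid.round())
E
python3 - <<'E'
from h import *
for n in ['top','side']:
    im=cv2.imread('pics/'+n+'.png').astype(int); W=np.load(n+'.npy')
    m=(im[:,:,1]>im[:,:,2]+25)&(im[:,:,1]>im[:,:,0]+8)&(abs(W[:,:,2]-6)<6)&(W[:,:,1]<-200)
    q=W[m]; print(n,cv2.minAreaRect(q[:,:2].astype(np.float32)),q.mean(0),m.sum())
    c=(abs(W[:,:,2]-12)<8)&(W[:,:,1]<-240)&(W[:,:,1]>-530)&(W[:,:,0]<640)&(W[:,:,0]>400)
    print(np.array([W[c][np.argmin(W[c]@v)] for v in np.array([[1,0,0],[0,1,0],[0,-1,0]])]).round())
yaw=4.63; t=tinR(yaw,28)
for L in ([547.8,80,120.7],[538.3,194.9,120.5],[529,309.3,120.9]):
    b=np.array(L)-80*t[:,2]; print('base',b.round(1))
Rt,p=tool(t,[585.2,83,50],110); go(Rt,p)
E
```

```text
top ((522.8866577148438, -355.7762145996094), (124.86656188964844, 123.9533920288086), 57.25736999511719) [ 523.20692029 -355.59096456    6.98325431] 1730
[[ 403. -469.    4.]
 [ 508. -530.    6.]
 [ 409. -241.    7.]]
side ((525.357177734375, -354.91473388671875), (125.64564514160156, 124.90428924560547), 57.76740646362305) [ 524.5732266  -356.07230206    6.70950872] 2372
[[ 402. -388.    4.]
 [ 614. -527.    5.]
 [ 582. -241.    5.]]
base [585.2  83.   50.1]
base [575.7 197.9  49.9]
base [566.4 312.3  50.3]
t 1.3 at [151.9 528.6 231.3] F [-0.   0.8  0.4] gap 1.0 N 15 xyz [-0.0273, 0.0271, 0.0117] ang [-1.85, 0.34, -1.35] tot [-326.8  491.2   84.1] [-27.7   5.1 -20.2] mid [318. 287. 163.]
```

Run:
```python
from h import *
t=tinR(4.63,28)
go(*tool(t,[566.4,312.3,50.2],125))
```

```text
t 1.3 at [151.9 528.6 231.3] F [-0.   0.8  0.4] gap 1.0 N 11 xyz [-0.0165, 0.0328, 0.0138] ang [-2.52, 0.46, -1.84] tot [-114.1  403.2   70.7] [-27.7   5.1 -20.2] mid [316. 403. 173.]
```

```bash
python3 -m pendant '{"xyz":[[-0.0165,0.0328,0.0138],[-0.0165,0.0328,0.0138],[-0.0165,0.0328,0.0138],[-0.0165,0.0328,0.0138],[-0.0165,0.0328,0.0138],[-0.0165,0.0328,0.0138],[-0.0165,0.0328,0.0138],[-0.0165,0.0328,0.0138],[-0.0165,0.0328,0.0138]],"angular":[[-2.52,0.46,-1.84],[-2.52,0.46,-1.84],[-2.52,0.46,-1.84],[-2.52,0.46,-1.84],[-2.52,0.46,-1.84],[-2.52,0.46,-1.84],[-2.52,0.46,-1.84],[-2.52,0.46,-1.84],[-2.52,0.46,-1.84]],"jaw":[0.085,0.085,0.085,0.085,0.085,0.085,0.085,0.085,0.085]}' 80
python3 - <<'E'
from h import *
t=tinR(4.63,28)
go(*tool(t,[566.4,312.3,50.2],125))
E
```

```text
time_s: 2.05
eef_pos: [444.1, 335.2, 157.9]
ee_rot: [156.1, -0.5, 92.1]
force: [0.4, -0.3, 0.3]
finger_gap: 0.995
t 2.05 at [444.1 335.2 157.9] F [ 0.4 -0.3  0.3] gap 0.995 N 2 xyz [-0.0153, 0.0289, 0.0118] ang [-2.05, 0.34, -1.24] tot [-29.9  58.6  22.7] [-4.1  0.7 -2.5] mid [476. 321. 159.]
```

```bash
python3 -m pendant '{"xyz":[[-0.0153,0.0289,0.0118],[-0.0153,0.0289,0.0118],[0,0,0]],"angular":[[-2.05,0.34,-1.24],[-2.05,0.34,-1.24],[0,0,0]],"jaw":[0.085,0.085,0.085]}'
python3 - <<'E'
from h import *
P=pose(); p=manip.read_camera('wrist'); save(p,'w1.png'); W=cloud(p,P[:2])
t=tinR(4.63,28); n=t[:,2]
for y0,y1 in [(30,135),(145,250),(258,360)]:
    q=W[(W[:,:,1]>y0)&(W[:,:,1]<y1)&(W[:,:,2]>85)&(W[:,:,0]<600)&(W[:,:,2]<150)]
    if len(q)<100: continue
    a=q@n; hist=np.median(a); g=q[abs(a-hist)<4]
    rr=cv2.minAreaRect(np.c_[g@t[:,0],g@t[:,1]].astype(np.float32)); c=t@np.array([rr[0][0],rr[0][1],np.median(g@n)])
    print(c.round(1),rr,'base',(c-80*n).round(1),len(g))
go(*tool(t,[566.4,312.3,50.2],26))
E
```

```text
time_s: 2.3
eef_pos: [513.8, 301.6, 160.5]
ee_rot: [151.6, 0.2, 94.6]
force: [0.0, 0.2, -0.3]
finger_gap: 0.997
[547.4  85.  119.9] ((544.1140747070312, 40.48711013793945), (55.81064224243164, 90.51080322265625), 89.50071716308594) base [584.8  88.   49.3] 6173
[538.4 196.3 120. ] ((544.1710205078125, 152.15284729003906), (90.96727752685547, 60.90704345703125), 0.46398818492889404) base [575.8 199.3  49.4] 9711
[528.7 310.1 119.8] ((543.6741943359375, 266.417236328125), (90.14537811279297, 60.254249572753906), 0.10148297995328903) base [566.2 313.1  49.2] 9973
t 2.35 at [512.  302.3 160.2] F [0.5 0.3 0.4] gap 0.995 N 3 xyz [0.0019, -0.0011, 0.0323] ang [0.09, 0.06, 0.01] tot [ 5.9 -3.5 96.9] [0.3 0.2 0. ] mid [533. 307. 117.]
```

View pics/w1.png

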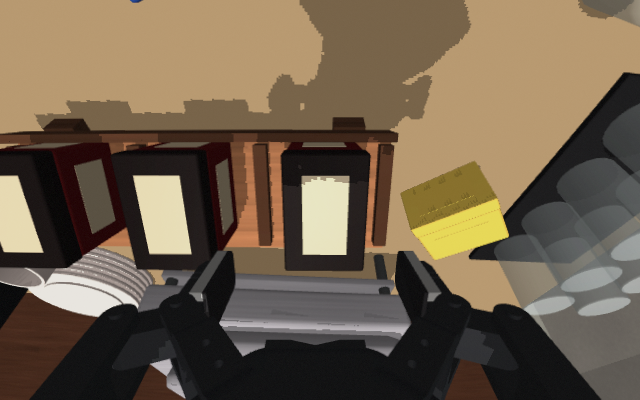

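```bash
python3 -m pendant '{"xyz":[[0.006,-0.0035,0],[0,0,0.033],[0,0,0.032],[0,0,0.02],[0,0,0.011],[0,0,0]],"angular":[[0.3,0.2,0],[0,0,0],[0,0,0],[0,0,0],[0,0,0],[0,0,0]],"jaw":[0.085,0.085,0.085,0.085,0.085,0.085]}'
python3 - <<'E'
from h import *
t=tinR(4.63,28)
go(*tool(t,[566.3,312.7,50],26))
E
```

```text
time_s: 2.85
eef_pos: [550.8, 318.0, 73.1]
ee_rot: [152.1, -0.3, 94.8]
force: [-0.1, 0.3, -0.1]
finger_gap: 0.994
t 2.85 at [550.8 318.   73.1] F [-0.1  0.3 -0.1] gap 0.994 N 1 xyz [-0.0065, 0.0024, 0.0014] ang [-0.13, -0.4, 0.02] tot [-6.5  2.4  1.4] [-0.1 -0.4  0. ] mid [552. 315.  73.]
```

```bash
python3 -m pendant '{"xyz":[[0,0,0]],"angular":[[0,0,0]],"jaw":[0.085]}'; python3 -m pendant '{"xyz":[[-0.005,0.002,0.001],[0,0,0]],"angular":[[0,-0.3,0],[0,0,0]],"jaw":[0.085,0.085]}'
python3 - <<'E'
from h import *
t=tinR(4.63,28)
go(*tool(t,[566.3,312.7,50],26))
E
```

```text
time_s: 2.93
eef_pos: [550.0, 318.7, 72.8]
ee_rot: [152.2, -0.3, 94.9]
force: [0.7, 0.6, 0.1]
finger_gap: 0.995
time_s: 3.1
eef_pos: [551.9, 315.2, 74.7]
ee_rot: [152.2, -0.1, 94.8]
force: [-0.5, -0.1, 0.0]
finger_gap: 0.996
t 3.1 at [551.9 315.2  74.7] F [-0.5 -0.1  0. ] gap 0.996 N 1 xyz [-0.0036, 0.0009, 0.0024] ang [-0.17, -0.17, 0.15] tot [-3.6  0.9  2.4] [-0.2 -0.2  0.1] mid [553. 313.  74.]
```

```bash
python3 -m pendant '{"xyz":[[-0.0035,0.001,0.002],[0,0,0],[0,0,0],[0,0,0],[0,0,0],[0,0,0]],"angular":[[0,0,0],[0,0,0],[0,0,0],[0,0,0],[0,0,0],[0,0,0]],"jaw":[0.085,0.045,0.045,0.045,0.045,0.045]}' 80
python3 - <<'E'
from h import *
t=tinR(4.63,28)
go(*tool(t,[566.3,312.7,50],26)); print(manip.observe()['tau'].round(2))
E
```

```text
time_s: 3.6
eef_pos: [554.7, 312.2, 77.5]
ee_rot: [151.9, -0.3, 94.8]
force: [2.4, 1.8, -2.4]
finger_gap: 0.692
t 3.6 at [554.7 312.2  77.5] F [ 2.4  1.8 -2.4] gap 0.692 N 1 xyz [-0.0005, -0.0026, 0.0037] ang [0.07, -0.33, 0.06] tot [-0.5 -2.6  3.7] [ 0.1 -0.3  0.1] mid [554. 312.  75.]
[  0.44 -44.39  51.01  -3.98  -0.7   -0.11]
```

```bash
python3 -m pendant '{"xyz":[[0,0,-0.012],[0,0,-0.015],[0,0,-0.01],[0,0,0],[0,0,0],[0,0,0]],"angular":[[0,0,0],[0,0,0],[0,0,0],[0,0,0],[0,0,0],[0,0,0]],"jaw":[0.045,0.045,0.045,0.045,0.045,0.045]}' 80
python3 -c "
from h import *
for i in range(1): print(manip.observe()['force'],manip.observe()['torque'])
go(*tool(tinR(4.63,28),[566.3,312.7,50],61))"
```

```text
time_s: 4.1
eef_pos: [536.1, 309.1, 107.1]
ee_rot: [152.2, -0.1, 94.8]
force: [0.6, 0.4, -6.2]
finger_gap: 0.696
[ 0.60893866  0.35693301 -6.20736687] [-0.10595627  0.94235153 -0.02196661]
t 4.1 at [536.1 309.1 107.1] F [ 0.6  0.4 -6.2] gap 0.696 N 1 xyz [0.0011, 0.0, 0.0037] ang [-0.16, -0.13, 0.08] tot [1.1 0.  3.7] [-0.2 -0.1  0.1] mid [537. 310. 106.]
```

Run:
```python
from h import *
Rt,_=tool(tinR(4.63,0),[0,0,0],0)
go(Rt,np.array([500,290,250.]),40,5)
```

```text
t 4.1 at [536.1 309.1 107.1] F [ 0.6  0.4 -6.2] gap 0.696 N 6 xyz [-0.0027, 0.0007, -0.0248] ang [4.64, -0.02, 0.02] tot [ -15.9   33.5 -143.9] [27.8 -0.1  0.1] mid [509. 299. 176.]
```

```bash
python3 -m pendant '{"xyz":[[-0.003,0,-0.025],[-0.003,0,-0.025],[-0.003,0.001,-0.025],[-0.003,0.001,-0.025],[-0.003,0.001,-0.025],[-0.003,0.001,-0.025]],"angular":[[4.6,0,0],[4.6,0,0],[4.6,0,0],[4.6,0,0],[4.6,0,0],[4.6,0,0]],"jaw":[0.045,0.045,0.045,0.045,0.045,0.045]}'
python3 - <<'E'
from h import *
Rt,_=tool(tinR(-32.5,0),[0,0,0],0)
go(Rt,np.array([524,-356,160.]),38,5)
E
```

```text
time_s: 4.6
eef_pos: [491.2, 284.1, 239.0]
ee_rot: [-177.9, 0.5, 94.9]
force: [1.6, 1.2, -5.6]
finger_gap: 0.693
t 4.6 at [491.2 284.1 239. ] F [ 1.6  1.2 -5.6] gap 0.693 N 17 xyz [-0.0369, 0.0104, 0.0047] ang [-0.11, 0.07, 2.2] tot [-639.8  -19.1   85.5] [-1.8  1.2 37.4] mid [560. -33. 199.]
```

```bash
python3 -m pendant '{"xyz":[[-0.037,0.0104,0.0047],[-0.037,0.0104,0.0047],[-0.037,0.0104,0.0047],[-0.037,0.0104,0.0047],[-0.037,0.0104,0.0047],[-0.037,0.0104,0.0047],[-0.037,0.0104,0.0047],[-0.037,0.0104,0.0047],[-0.037,0.0104,0.0047],[-0.037,0.0104,0.0047],[-0.037,0.0104,0.0047],[-0.037,0.0104,0.0047],[-0.037,0.0104,0.0047],[-0.037,0.0104,0.0047]],"angular":[[0,0,2.2],[0,0,2.2],[0,0,2.2],[0,0,2.2],[0,0,2.2],[0,0,2.2],[0,0,2.2],[0,0,2.2],[0,0,2.2],[0,0,2.2],[0,0,2.2],[0,0,2.2],[0,0,2.2],[0,0,2.2]],"jaw":[0.045,0.045,0.045,0.045,0.045,0.045,0.045,0.045,0.045,0.045,0.045,0.045,0.045,0.045]}'
python3 - <<'E'
from h import *
Rt,_=tool(tinR(-32.5,0),[0,0,0],0)
go(Rt,np.array([524,-356,110.]),30,5)
E
```

```text
time_s: 5.77
eef_pos: [558.9, -262.3, 162.5]
ee_rot: [-178.2, 1.5, 63.3]
force: [0.6, 0.4, -5.1]
finger_gap: 0.692
t 5.77 at [ 558.9 -262.3  162.5] F [ 0.6  0.4 -5.1] gap 0.692 N 4 xyz [-0.0245, 0.004, 0.0135] ang [-0.43, 0.4, 1.44] tot [-97.9  12.7  54.7] [-1.7  1.6  5.7] mid [ 542. -310.  137.]
```

```bash
python3 -m pendant '{"xyz":[[-0.0245,0.004,0.011],[-0.0245,0.004,0.011],[-0.0245,0.004,0.011],[-0.0245,0.004,0.011],[0,0,0],[0,0,0]],"angular":[[-0.43,0.4,1.44],[-0.43,0.4,1.44],[-0.43,0.4,1.44],[-0.43,0.4,1.44],[0,0,0],[0,0,0]],"jaw":[0.045,0.045,0.045,0.045,0.045,0.045]}'
python3 - <<'E'
from h import *
Rt,_=tool(tinR(-32.5,0),[0,0,0],0)
go(Rt,np.array([524,-356,40.]),30,5)
P=pose()
for n in ['wrist','side']:
    p=manip.read_camera(n); save(p,n+'2.png'); W=cloud(p,P[:2]); np.save(n+'2.npy',W)
    m=(abs(W[:,:,0]-524)<80)&(abs(W[:,:,1]+356)<80)
    q=W[m&(W[:,:,2]>40)]; print(n,np.nanpercentile(q,[1,50,99],axis=0).round(1))
E
```

```text
time_s: 6.27
eef_pos: [519.2, -370.9, 108.0]
ee_rot: [-179.8, 0.1, 56.5]
force: [-0.1, 0.7, -5.2]
finger_gap: 0.694
t 6.27 at [ 519.2 -370.9  108. ] F [-0.1  0.7 -5.2] gap 0.694 N 3 xyz [0.0051, -0.0013, 0.0227] ang [-0.08, 0.05, -0.34] tot [15.2 -4.  68. ] [-0.2  0.1 -1. ] mid [ 522. -363.   74.]
wrist [[ 467.5 -419.2  101.5]
 [ 502.5 -358.9  167.2]
 [ 556.2 -311.1  205.7]]
side [[ 445.7 -433.9   92.9]
 [ 491.6 -388.7  499.6]
 [ 562.2 -298.9  589.9]]
```

View pics/wrist2.png

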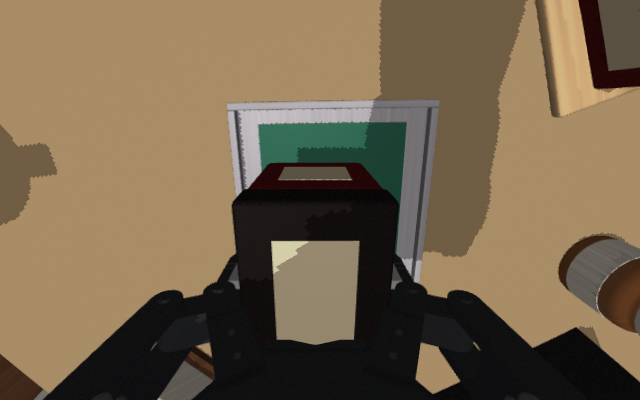

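```bash
cat >> h.py <<'E'
def held(p):
    """tin pose in tool frame from the wrist cloud: lid and -tin x face (seen by the camera)"""
    W=cloud(p,(np.zeros(3),np.eye(3))).reshape(-1,3); W=W[~np.isnan(W[:,0])]
    q=W[(abs(W[:,0])<27)&(abs(W[:,1])<70)&(W[:,2]>-95)&(W[:,2]<45)]
    out=[]
    lid=q[(q[:,2]<-25)&(q[:,2]>-75)&(q[:,1]<25)]; out.append(lid)
    z=np.median(lid[:,2]); lid=lid[abs(lid[:,2]-z)<6]; A=np.c_[lid[:,:2],np.ones(len(lid))]; s=np.linalg.lstsq(A,lid[:,2],rcond=None)[0]
    print('lid z',round(z,1),'slopes deg',np.degrees(s[:2]).round(1),'y range',np.percentile(lid[:,1],[0.5,99.5]).round(1),'n',len(lid))
    f=q[(q[:,2]>z+12)&(q[:,2]<z+70)&(q[:,1]<-25)]
    if len(f)>50:
        A=np.c_[f[:,[0,2]],np.ones(len(f))]; s=np.linalg.lstsq(A,f[:,1],rcond=None)[0]; print('face y',np.median(f[:,1]).round(1),'slopes x,z deg',np.degrees(s[:2]).round(1),'n',len(f))
E
python3 - <<'E'
from h import *
p=manip.read_camera('wrist'); print(np.array(p['mount']).round(2)); held(p)
W=np.load('side2.npy'); 
q=W[(abs(W[:,:,0]-515)<90)&(abs(W[:,:,1]+365)<90)&(W[:,:,2]>60)&(W[:,:,2]<200)]
print(np.percentile(q[:,2],[1,10,50,90,99]))
E
```

```text
[[   1.     -0.      0.      0.69]
 [  -0.     -0.95   -0.31  -79.34]
 [   0.      0.31   -0.95 -142.3 ]
 [   0.      0.      0.      1.  ]]
lid z -49.6 slopes deg [ 0.2 -1. ] y range [-48.2  14.1] n 20432
face y -47.5 slopes x,z deg [-0.1  0.4] n 3088
[ 78.60921447  93.14594771 155.40493715 177.51126952 197.46857297]
```

Run:
```python
from h import *
Rt,_=tool(tinR(-32.5,0),[0,0,0],0); Rt=Rt@R.from_euler('x',0.7,degrees=True).as_matrix()
go(Rt,np.array([526,-357,50.]),20,5)
```

```text
t 6.42 at [ 520.3 -369.4  109.2] F [ 0.5 -0.9 -5.7] gap 0.694 N 4 xyz [0.0034, -0.0004, 0.0148] ang [0.13, 0.03, -0.22] tot [13.7 -1.8 59.1] [ 0.5  0.1 -0.9] mid [ 523. -363.   80.]
```

```bash
python3 -m pendant '{"xyz":[[0.0034,0,0.015],[0.0034,0,0.015],[0.0034,0,0.015],[0.0034,0,0.01],[0,0,0]],"angular":[[0.1,0,-0.2],[0.1,0,-0.2],[0.1,0,-0.2],[0.1,0,-0.2],[0,0,0]],"jaw":[0.045,0.045,0.045,0.045,0.045]}'
python3 - <<'E'
from h import *
Rt,_=tool(tinR(-32.5,0),[0,0,0],0); Rt=Rt@R.from_euler('x',0.7,degrees=True).as_matrix()
go(Rt,np.array([526,-357,38.]),20,5)
E
```

```text
time_s: 6.83
eef_pos: [532.8, -354.2, 56.1]
ee_rot: [-179.8, 0.1, 57.9]
force: [-1.2, 0.6, -6.4]
finger_gap: 0.698
t 6.83 at [ 532.8 -354.2   56.1] F [-1.2  0.6 -6.4] gap 0.698 N 1 xyz [-0.0059, -0.0042, 0.0181] ang [0.51, 0.13, 0.43] tot [-5.9 -4.2 18.1] [0.5 0.1 0.4] mid [ 529. -356.   47.]
```

```bash
python3 -m pendant '{"xyz":[[-0.003,-0.002,0.004],[-0.002,-0.001,0.004],[0,0,0]],"angular":[[0.3,0,0.2],[0.2,0,0.2],[0,0,0]],"jaw":[0.045,0.045,0.045]}'
python3 - <<'E'
from h import *
Rt,_=tool(tinR(-32.5,0),[0,0,0],0); Rt=Rt@R.from_euler('x',0.7,degrees=True).as_matrix()
go(Rt,np.array([526,-357,37.]),20,5)
E
```

```text
time_s: 7.08
eef_pos: [528.6, -355.9, 49.2]
ee_rot: [-179.4, 0.1, 57.7]
force: [0.9, -0.7, -6.2]
finger_gap: 0.694
t 7.08 at [ 528.6 -355.9   49.2] F [ 0.9 -0.7 -6.2] gap 0.694 N 1 xyz [-0.0023, -0.0015, 0.0123] ang [0.06, 0.15, 0.16] tot [-2.3 -1.5 12.3] [0.1 0.1 0.2] mid [ 527. -356.   43.]
```

Lower slowly until contact.

```bash
python3 -m pendant '{"xyz":[[-0.002,-0.0015,0.003],[-0.001,0,0.003],[0,0,0.002],[0,0,0.002],[0,0,0]],"angular":[[0,0,0.2],[0,0,0],[0,0,0],[0,0,0],[0,0,0]],"jaw":[0.045,0.045,0.045,0.045,0.045]}'
python3 - <<'E'
from h import *
Rt,_=tool(tinR(-32.5,0),[0,0,0],0); Rt=Rt@R.from_euler('x',0.7,degrees=True).as_matrix()
go(Rt,np.array([526,-357,37.]),20,5)
E
```

```text
time_s: 7.5
eef_pos: [525.7, -359.2, 40.5]
ee_rot: [-179.5, 0.2, 57.4]
force: [0.3, -0.1, -6.2]
finger_gap: 0.691
t 7.5 at [ 525.7 -359.2   40.5] F [ 0.3 -0.1 -6.2] gap 0.691 N 1 xyz [0.002, -0.0009, 0.0035] ang [0.24, 0.16, -0.14] tot [ 2.  -0.9  3.5] [ 0.2  0.2 -0.1] mid [ 526. -358.   39.]
```

```bash
python3 -m pendant '{"xyz":[[0.001,0,0.0015],[0,0,0.0015],[0,0,0]],"angular":[[0.2,0,0],[0,0,0],[0,0,0]],"jaw":[0.045,0.045,0.045]}';  python3 -m pendant '{"xyz":[[0,0,0.001],[0,0,0]],"angular":[[0,0,0],[0,0,0]],"jaw":[0.045,0.045]}'
```

```text
time_s: 7.75
eef_pos: [526.2, -358.4, 37.4]
ee_rot: [-179.3, 0.2, 57.3]
force: [-0.1, -0.2, -5.3]
finger_gap: 0.69
time_s: 7.92
eef_pos: [526.5, -358.5, 36.6]
ee_rot: [-179.4, 0.2, 57.4]
force: [-1.1, 0.1, -5.7]
finger_gap: 0.693
```

```bash
python3 -m pendant '{"xyz":[[0,0,0.001],[0,0,0]],"angular":[[0,0,0],[0,0,0]],"jaw":[0.045,0.045]}';  python3 -m pendant '{"xyz":[[0,0,0.001],[0,0,0]],"angular":[[0,0,0],[0,0,0]],"jaw":[0.045,0.045]}'
```

```text
time_s: 8.08
eef_pos: [526.6, -358.5, 36.6]
ee_rot: [-179.4, 0.2, 57.4]
force: [-0.1, -0.2, -5.9]
finger_gap: 0.692
time_s: 8.25
eef_pos: [526.8, -358.7, 36.5]
ee_rot: [-179.5, 0.2, 57.4]
force: [-0.1, 0.5, -5.6]
finger_gap: 0.694
```

```bash
python3 -m pendant '{"xyz":[[0,0,0.002],[0,0,0.0015]],"angular":[[0,0,0],[0,0,0]],"jaw":[0.045,0.045]}';  python3 -m pendant '{"xyz":[[0,0,0]],"angular":[[0,0,0]],"jaw":[0.045]}'
```

```text
time_s: 8.42
eef_pos: [526.9, -358.8, 36.3]
ee_rot: [-179.6, 0.2, 57.4]
force: [-6.9, 3.7, 6.7]
finger_gap: 0.694
time_s: 8.5
eef_pos: [527.0, -358.8, 36.6]
ee_rot: [-179.6, 0.1, 57.4]
force: [-0.1, -0.1, -6.4]
finger_gap: 0.694
```

```bash
python3 -m pendant '{"xyz":[[0,0,0.0005],[0,0,0],[0,0,0],[0,0,0],[0,0,0],[0,0,0]],"angular":[[0,0,0],[0,0,0],[0,0,0],[0,0,0],[0,0,0],[0,0,0]],"jaw":[0.085,0.085,0.085,0.085,0.085,0.085]}'
python3 - <<'E'
from h import *
Rt,_=tool(tinR(-32.5,0),[0,0,0],0)
go(Rt,np.array([526,-357,150.]),30,5)
E
```

```text
time_s: 9.0
eef_pos: [528.5, -359.8, 37.1]
ee_rot: [-179.9, 0.2, 57.4]
force: [-0.0, 0.5, 1.0]
finger_gap: 0.995
t 9.0 at [ 528.5 -359.8   37.1] F [-0.   0.5  1. ] gap 0.995 N 4 xyz [0.0002, -0.0009, -0.0282] ang [-0.03, 0.04, -0.03] tot [   0.7   -3.8 -112.9] [-0.1  0.2 -0.1] mid [ 527. -358.   94.]
```

```bash
python3 -m pendant '{"xyz":[[0,-0.001,-0.02],[0,-0.001,-0.035],[0,0,-0.04],[0,0,-0.04],[0,0,-0.03]],"angular":[[0,0,0],[0,0,0],[0,0,0],[0,0,0],[0,0,0]],"jaw":[0.085,0.085,0.085,0.085,0.085]}'
python3 - <<'E'
from h import *
t=tinR(4.63,28)
P=pose(); p=manip.read_camera('wrist'); W=cloud(p,P[:2]); save(p,'w3.png')
q=W[(abs(W[:,:,0]-524)<80)&(abs(W[:,:,1]+356)<80)&(abs(W[:,:,2]-86)<6)]
print(cv2.minAreaRect(q[:,:2].astype(np.float32)),np.median(q[:,2]))
p=manip.read_camera('side'); W=cloud(p)
q=W[(abs(W[:,:,0]-524)<80)&(abs(W[:,:,1]+356)<80)&(abs(W[:,:,2]-86)<6)]
print(cv2.minAreaRect(q[:,:2].astype(np.float32)),np.median(q[:,2]))
go(*tool(t,[575.7,198.3,49.8],125),38,5)
E
```

```text
time_s: 9.42
eef_pos: [523.9, -356.2, 198.0]
ee_rot: [-178.9, 0.1, 57.4]
force: [0.2, -1.0, -0.0]
finger_gap: 0.998
((524.3865966796875, -356.86737060546875), (60.08295440673828, 89.05032348632812), 57.53229522705078) 85.82030811942766
((525.9296264648438, -355.54583740234375), (62.8734016418457, 91.16392517089844), 58.314544677734375) 86.04166428443398
t 9.52 at [ 525.4 -357.2  201.4] F [ 0.1 -0.5 -0.4] gap 0.995 N 15 xyz [0.0357, -0.011, 0.0013] ang [-1.85, 0.6, -2.44] tot [ 459.5 -303.4   43.6] [-27.7   9.  -36.5] mid [563. -81. 190.]
```

```bash
python3 -m pendant '{"xyz":[[0.0357,-0.011,0.0005],[0.0357,-0.011,0.0005],[0.0357,-0.011,0.0005],[0.0357,-0.011,0.0005],[0.0357,-0.011,0.0005],[0.0357,-0.011,0.0005],[0.0357,-0.011,0.0005],[0.0357,-0.011,0.0005],[0.0357,-0.011,0.0005],[0.0357,-0.011,0.0005],[0.0357,-0.011,0.0005],[0.0357,-0.011,0.0005],[0.0357,-0.011,0.0005]],"angular":[[-1.85,0.6,-2.44],[-1.85,0.6,-2.44],[-1.85,0.6,-2.44],[-1.85,0.6,-2.44],[-1.85,0.6,-2.44],[-1.85,0.6,-2.44],[-1.85,0.6,-2.44],[-1.85,0.6,-2.44],[-1.85,0.6,-2.44],[-1.85,0.6,-2.44],[-1.85,0.6,-2.44],[-1.85,0.6,-2.44],[-1.85,0.6,-2.44]],"jaw":[0.085,0.085,0.085,0.085,0.085,0.085,0.085,0.085,0.085,0.085,0.085,0.085,0.085]}'
python3 - <<'E'
from h import *
t=tinR(4.63,28)
go(*tool(t,[575.7,198.3,49.8],125),38,5)
E
```

```text
time_s: 10.6
eef_pos: [533.4, 134.8, 173.1]
ee_rot: [154.6, -0.9, 90.6]
force: [0.5, -0.5, 0.1]
finger_gap: 0.993
t 10.6 at [533.4 134.8 173.1] F [ 0.5 -0.5  0.1] gap 0.993 N 2 xyz [0.0295, -0.0095, 0.0029] ang [-1.26, 0.48, -2.01] tot [ 58.7 -20.    5.9] [-2.5  1.  -4. ] mid [526. 164. 167.]
```

```bash
python3 -m pendant '{"xyz":[[0.027,-0.0095,0.003],[0.017,-0.008,0.003],[0.007,0,0],[0,0,0]],"angular":[[-1.26,0.5,-2],[-1,0.3,-1.6],[0,0,0],[0,0,0]],"jaw":[0.085,0.085,0.085,0.085]}'
python3 - <<'E'
from h import *
t=tinR(4.63,28)
go(*tool(t,[575.7,198.3,49.8],90),38,5)
E
```

```text
time_s: 10.93
eef_pos: [513.7, 193.6, 157.7]
ee_rot: [152.1, -0.1, 94.9]
force: [0.2, 0.5, 0.9]
finger_gap: 0.994
t 10.93 at [513.7 193.6 157.7] F [0.2 0.5 0.9] gap 0.994 N 1 xyz [-0.0004, 0.0043, 0.0344] ang [-0.13, -0.19, 0.25] tot [-0.4  4.3 34.4] [-0.1 -0.2  0.2] mid [524. 194. 143.]
```

```bash
python3 -m pendant '{"xyz":[[0,0.002,0.02],[0,0.002,0.026],[0,0,0.02],[0,0,0.013],[0,0,0.006],[0,0,0]],"angular":[[0,0,0.2],[0,-0.1,0],[0,0,0],[0,0,0],[0,0,0],[0,0,0]],"jaw":[0.085,0.085,0.085,0.085,0.085,0.085]}'
python3 - <<'E'
from h import *
t=tinR(4.63,28)
go(*tool(t,[575.7,198.3,49.8],28),38,5)
E
```

```text
time_s: 11.43
eef_pos: [562.4, 193.4, 84.7]
ee_rot: [152.1, -0.1, 94.3]
force: [0.5, -0.4, 1.0]
finger_gap: 0.995
t 11.43 at [562.4 193.4  84.7] F [ 0.5 -0.4  1. ] gap 0.995 N 1 xyz [0.0038, -0.0043, 0.0092] ang [-0.06, 0.04, -0.39] tot [ 3.8 -4.3  9.2] [-0.1  0.  -0.4] mid [562. 195.  80.]
```

```bash
python3 -m pendant '{"xyz":[[0.002,-0.002,0.004],[0.0015,-0.002,0.004],[0,0,0]],"angular":[[0,0,-0.2],[0,0,-0.2],[0,0,0]],"jaw":[0.085,0.085,0.085]}';python3 -m pendant '{"xyz":[[0,0,0],[0,0,0],[0,0,0],[0,0,0],[0,0,0]],"angular":[[0,0,0],[0,0,0],[0,0,0],[0,0,0],[0,0,0]],"jaw":[0.045,0.045,0.045,0.045,0.045]}' 80
python3 -m pendant '{"xyz":[[0,0,-0.012],[0,0,-0.02],[0,0,-0.02],[0,0,0],[0,0,0],[0,0,0]],"angular":[[0,0,0],[0,0,0],[0,0,0],[0,0,0],[0,0,0],[0,0,0]],"jaw":[0.045,0.045,0.045,0.045,0.045,0.045]}' 80
python3 - <<'E'
from h import *
held(manip.read_camera('wrist'))
Rt,_=tool(tinR(4.63,0),[0,0,0],0)
go(Rt,np.array([520,190,260.]),40,5)
E
```

```text
time_s: 11.68
eef_pos: [563.4, 195.6, 76.8]
ee_rot: [152.0, 0.0, 94.5]
force: [0.3, 0.1, 0.1]
finger_gap: 0.995
time_s: 12.1
eef_pos: [563.6, 196.3, 79.6]
ee_rot: [151.9, -0.0, 94.5]
force: [-0.5, 1.1, -0.6]
finger_gap: 0.689
time_s: 12.6
eef_pos: [539.0, 194.4, 126.8]
ee_rot: [151.7, -0.0, 94.5]
force: [0.2, 0.8, -1.5]
finger_gap: 0.698
lid z -48.5 slopes deg [-0.1 -0.7] y range [-47.8  15.3] n 20285
face y -47.2 slopes x,z deg [-0.1 -0. ] n 3079
t 12.65 at [538.8 194.3 126.2] F [-0.  -0.1 -2.2] gap 0.691 N 6 xyz [-0.0005, 0.0033, -0.0225] ang [4.7, 0.0, -0.02] tot [  -2.8   46.4 -127. ] [28.2  0.  -0.1] mid [521. 191. 192.]
```

```bash
python3 -m pendant '{"xyz":[[-0.0005,0.003,-0.0225],[-0.0005,0.003,-0.0225],[-0.0005,0.003,-0.0225],[-0.0005,0.003,-0.0225],[-0.0005,0.003,-0.0225],[-0.0005,0.003,-0.0225]],"angular":[[4.7,0,0],[4.7,0,0],[4.7,0,0],[4.7,0,0],[4.7,0,0],[4.7,0,0]],"jaw":[0.045,0.045,0.045,0.045,0.045,0.045]}'
python3 - <<'E'
from h import *
Rt,_=tool(tinR(-9.1,0),[0,0,0],0)
go(Rt,np.array([526.4,-96,190.]),35,5)
E
```

```text
time_s: 13.15
eef_pos: [510.1, 186.8, 245.2]
ee_rot: [-177.5, 0.4, 94.6]
force: [0.2, 0.2, 0.2]
finger_gap: 0.694
t 13.15 at [510.1 186.8 245.2] F [0.2 0.2 0.2] gap 0.694 N 9 xyz [-0.0314, 0.0028, 0.0062] ang [-0.27, 0.08, 1.52] tot [-282.8   -3.7   57.3] [-2.4  0.7 13.6] mid [526.  46. 218.]
```

```bash
python3 -m pendant '{"xyz":[[-0.0314,0.0028,0.005],[-0.0314,0.0028,0.005],[-0.0314,0.0028,0.005],[-0.0314,0.0028,0.005],[-0.0314,0.0028,0.005],[-0.0314,0.0028,0.005],[-0.0314,0.0028,0.005],[-0.0314,0.0028,0.005],[-0.018,0.002,0],[-0.008,0,0],[0,0,0],[0,0,0]],"angular":[[-0.27,0.08,1.52],[-0.27,0.08,1.52],[-0.27,0.08,1.52],[-0.27,0.08,1.52],[-0.27,0.08,1.52],[-0.27,0.08,1.52],[-0.27,0.08,1.52],[-0.27,0.08,1.52],[-0.27,0,1.4],[0,0,0],[0,0,0],[0,0,0]],"jaw":[0.045,0.045,0.045,0.045,0.045,0.045,0.045,0.045,0.045,0.045,0.045,0.045]}'
python3 - <<'E'
from h import *
Rt,_=tool(tinR(-9.1,0),[0,0,0],0)
go(Rt,np.array([526.4,-96,145.]),15,5)
P=pose();p=manip.read_camera('wrist'); held(p); save(p,'w4.png')
for n in ['side']:
    p=manip.read_camera(n);save(p,'s4.png');W=cloud(p)
    q=W[(abs(W[:,:,0]-520)<80)&(abs(W[:,:,1]+100)<70)&(abs(W[:,:,2]-12)<6)];print(cv2.minAreaRect(q[:,:2].astype(np.float32)))
E
```

```text
time_s: 14.15
eef_pos: [537.6, -101.5, 187.4]
ee_rot: [-178.7, 0.2, 80.4]
force: [0.2, 0.3, -0.9]
finger_gap: 0.689
t 14.15 at [ 537.6 -101.5  187.4] F [ 0.2  0.3 -0.9] gap 0.689 N 3 xyz [0.0012, -0.0038, 0.0142] ang [-0.43, 0.05, -0.18] tot [  3.7 -11.   42.7] [-1.3  0.2 -0.5] mid [532. -99. 166.]
lid z -48.6 slopes deg [-0.  -0.7] y range [-47.7  15.4] n 20275
face y -47.1 slopes x,z deg [-0.1  0. ] n 3093
((516.3233032226562, -119.64933776855469), (98.72247314453125, 160.31576538085938), 57.246826171875)
```

View pics/w4.png

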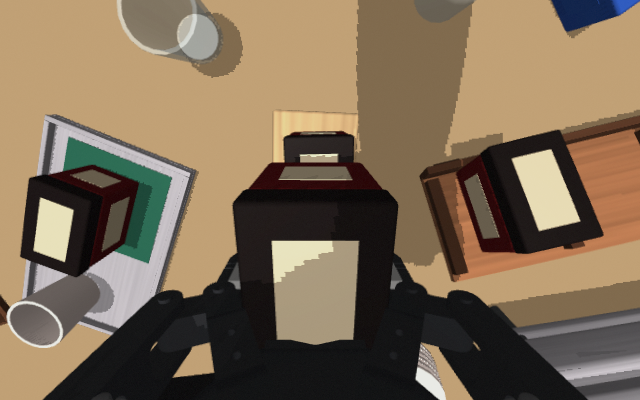

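```bash
python3 -m pendant '{"xyz":[[0.001,-0.005,0.012],[0.001,-0.004,0.012],[0,0,0.01],[0,0,0]],"angular":[[-0.4,0,-0.2],[-0.4,0,-0.2],[0,0,0],[0,0,0]],"jaw":[0.045,0.045,0.045,0.045]}'
python3 - <<'E'
from h import *
Rt,_=tool(tinR(-9.1,0),[0,0,0],0)
go(Rt,np.array([526.4,-96,130.]),15,5)
P=pose();p=manip.read_camera('wrist'); W=cloud(p,P[:2]); T=cloud(p,(np.zeros(3),np.eye(3)))
m=(abs(W[:,:,2]-90)<6)&(abs(W[:,:,0]-500)<60)&(abs(W[:,:,1]+95)<50)
q=T[m]; w=W[m]; print(len(q), np.percentile(q,[1,50,99],axis=0).round(1),np.percentile(w,[1,50,99],axis=0).round(1))
# face of tin_d (-x face), red
m=(W[:,:,2]>20)&(W[:,:,2]<84)&(abs(W[:,:,0]-470)<30)&(abs(W[:,:,1]+95)<50)
q=T[m]
if len(q)>20: print(len(q),np.percentile(q,[1,50,99],axis=0).round(1),np.degrees(np.polyfit(q[:,0],q[:,1],1)[0]))
E
```

```text
time_s: 14.58
eef_pos: [530.2, -92.5, 153.6]
ee_rot: [-179.7, 0.1, 81.3]
force: [-0.5, 0.4, -2.0]
finger_gap: 0.692
t 14.58 at [530.2 -92.5 153.6] F [-0.5  0.4 -2. ] gap 0.692 N 2 xyz [-0.002, -0.0015, 0.0118] ang [-0.15, 0.06, 0.2] tot [-4.  -3.1 23.7] [-0.3  0.1  0.4] mid [528. -94. 142.]
1051 [[-33.  -49.6  60.7]
 [ -3.8 -45.8  62.4]
 [ 25.1 -41.2  68. ]] [[ 476.8 -118.5   86. ]
 [ 484.   -89.7   91.5]
 [ 491.7  -60.9   93.1]]
536 [[-31.9 -49.6  71.3]
 [ -3.1 -48.9  95.8]
 [ 23.7 -48.  133.6]] -0.44168665731579876
```

```bash
python3 -m pendant '{"xyz":[[-0.0025,-0.0015,0.005],[-0.001,-0.001,0.006],[0,0,0.004],[0,0,0]],"angular":[[0,0,0],[0,0,0],[0,0,0],[0,0,0]],"jaw":[0.045,0.045,0.045,0.045]}'
cat > col.py <<'E'
from h import *
import sys
zt=float(sys.argv[1])
Rt,_=tool(tinR(-9.1,0),[0,0,0],0)
go(Rt,np.array([526.4,-96,zt+31.5]),15,5)
P=pose();p=manip.read_camera('wrist'); W=cloud(p,P[:2]); T=cloud(p,(np.zeros(3),np.eye(3)))
held(p)
m=(W[:,:,2]>zt-70)&(W[:,:,2]<zt-9)&(abs(W[:,:,0]-475)<20)&(abs(W[:,:,1]+95)<45)
q=T[m]
m=(abs(W[:,:,2]-zt)<5)&(abs(W[:,:,0]-490)<30)&(abs(W[:,:,1]+95)<50)&(T[:,:,2]>35)
l=T[m]
if len(l)>20: print('lid x',np.percentile(l[:,0],[1,99]).round(1),len(l))
if len(q)>20: print('face',len(q),np.percentile(q,[1,50,99],axis=0).round(1).tolist(),'yaw',np.degrees(np.polyfit(q[:,0],q[:,1],1)[0]).round(2))
E
python3 col.py 92
```

```text
time_s: 14.97
eef_pos: [528.5, -94.9, 140.1]
ee_rot: [-179.9, 0.1, 81.4]
force: [0.4, 0.3, -0.8]
finger_gap: 0.693
t 14.97 at [528.5 -94.9 140.1] F [ 0.4  0.3 -0.8] gap 0.693 N 2 xyz [-0.0007, -0.0009, 0.0083] ang [-0.07, 0.06, 0.27] tot [-1.4 -1.9 16.6] [-0.1  0.1  0.5] mid [527. -95. 132.]
lid z -48.6 slopes deg [-0.  -0.7] y range [-47.7  15.5] n 20276
face y -47.1 slopes x,z deg [-0.1  0. ] n 3096
lid x [-30.2  28. ] 696
face 668 [[-28.8, -48.6, 58.6], [-0.9, -48.0, 82.7], [26.5, -47.2, 117.9]] yaw -0.3
```

```bash
python3 -m pendant '{"xyz":[[-0.0012,-0.001,0.005],[0,0,0.005],[0,0,0.003],[0,0,0]],"angular":[[0,0,0],[0,0,0],[0,0,0],[0,0,0]],"jaw":[0.045,0.045,0.045,0.045]}'
python3 col.py 92
```

```text
time_s: 15.35
eef_pos: [527.6, -96.5, 126.7]
ee_rot: [-179.9, 0.1, 81.4]
force: [0.5, -0.3, -1.7]
finger_gap: 0.693
t 15.35 at [527.6 -96.5 126.7] F [ 0.5 -0.3 -1.7] gap 0.693 N 1 xyz [0.0003, -0.0013, 0.0032] ang [-0.08, 0.11, 0.49] tot [ 0.3 -1.3  3.2] [-0.1  0.1  0.5] mid [527. -96. 125.]
lid z -48.6 slopes deg [-0.  -0.7] y range [-47.7  15.5] n 20276
face y -47.1 slopes x,z deg [-0.1  0. ] n 3100
lid x [-28.2  29.4] 309
face 808 [[-27.4, -48.1, 44.5], [0.6, -47.4, 69.2], [28.3, -46.6, 101.6]] yaw -0.26
```

Aligned within 1 mm; small steps to contact.

```bash
python3 -m pendant '{"xyz":[[0.0005,0,0.002]],"angular":[[0,0,0]],"jaw":[0.045]}'; python3 -m pendant '{"xyz":[[0,0,0.0015]],"angular":[[0,0,0]],"jaw":[0.045]}'; python3 -m pendant '{"xyz":[[0,0,0.0015]],"angular":[[0,0,0]],"jaw":[0.045]}'
```

```text
time_s: 15.48
eef_pos: [527.9, -96.1, 125.2]
ee_rot: [-180.0, 0.1, 81.4]
force: [0.2, 0.3, -1.0]
finger_gap: 0.694
time_s: 15.57
eef_pos: [527.9, -96.1, 123.6]
ee_rot: [-180.0, 0.1, 81.4]
force: [-0.6, 0.4, -0.7]
finger_gap: 0.697
time_s: 15.65
eef_pos: [528.1, -96.1, 123.2]
ee_rot: [180.0, 0.1, 81.4]
force: [-7.4, 0.7, 20.2]
finger_gap: 0.692
```

```bash
python3 -m pendant '{"xyz":[[0,0,0.0]],"angular":[[0,0,0]],"jaw":[0.045]}'; python3 col.py 92
```

```text
time_s: 15.73
eef_pos: [528.3, -96.1, 123.7]
ee_rot: [179.9, 0.1, 81.4]
force: [0.5, -0.3, -0.8]
finger_gap: 0.693
t 15.73 at [528.3 -96.1 123.7] F [ 0.5 -0.3 -0.8] gap 0.693 N 1 xyz [-0.0002, -0.0019, 0.0002] ang [0.09, 0.12, 0.48] tot [-0.2 -1.9  0.2] [0.1 0.1 0.5] mid [527. -96. 124.]
lid z -48.6 slopes deg [-0.  -0.7] y range [-47.7  15.5] n 20259
face y -47.1 slopes x,z deg [-0.1 -0. ] n 3081
face 874 [[-27.7, -48.7, 41.0], [-0.1, -48.2, 65.6], [27.9, -47.5, 101.2]] yaw -0.24
```

```bash
python3 -m pendant '{"xyz":[[0,0,0],[0,0,0],[0,0,0],[0,0,0],[0,0,0]],"angular":[[0,0,0],[0,0,0],[0,0,0],[0,0,0],[0,0,0]],"jaw":[0.085,0.085,0.085,0.085,0.085]}'
python3 - <<'E'
from h import *
held(manip.read_camera('wrist'))
Rt,_=tool(tinR(-9.1,0),[0,0,0],0)
go(Rt,np.array([526.4,-96,250]),38,5)
E
```

```text
time_s: 16.2
eef_pos: [528.8, -96.1, 124.0]
ee_rot: [179.9, 0.1, 81.4]
force: [0.6, -0.5, 0.3]
finger_gap: 0.995
lid z -47.9 slopes deg [-0.  -0.6] y range [-47.9  17.8] n 20517
face y -47.4 slopes x,z deg [-0.1 -0.1] n 3051
t 16.25 at [528.7 -96.1 124. ] F [-0.3 -0.3 -0.8] gap 1.0 N 4 xyz [-0.0001, -0.0005, -0.0315] ang [0.04, 0.03, 0.12] tot [  -0.5   -2.  -126.1] [0.1 0.1 0.5] mid [528. -96. 187.]
```

```bash
python3 -m pendant '{"xyz":[[0,0,-0.015],[0,0,-0.035],[0,0,-0.04],[0,0,-0.04],[0,0,-0.02],[0,0,0]],"angular":[[0,0,0],[0,0,0],[0,0,0],[0,0,0],[0,0,0],[0,0,0]],"jaw":[0.085,0.085,0.085,0.085,0.085,0.085]}'
python3 - <<'E'
from h import *
P=pose(); p=manip.read_camera('wrist'); W=cloud(p,P[:2]); save(p,'w5.png')
m=(abs(W[:,:,0]-524)<80)&(abs(W[:,:,1]+96)<70)
q=W[m&(abs(W[:,:,2]-172)<6)]; print(cv2.minAreaRect(q[:,:2].astype(np.float32)),np.median(q[:,2]))
f=W[(abs(W[:,:,0]-478)<14)&(abs(W[:,:,1]+93)<40)]
for a,b in [(20,86),(98,165)]:
    g=f[(f[:,2]>a)&(f[:,2]<b)]; 
    if len(g)>20: print(a,len(g),np.median(g,0).round(1),np.percentile(g[:,1],[1,99]).round(1),np.polyfit(g[:,1],g[:,0],1))
go(*tool(tinR(4.63,28),[585.0,83,49.8],140),38,5)
E
```

```text
time_s: 16.75
eef_pos: [526.3, -95.3, 277.0]
ee_rot: [-179.7, 0.1, 81.4]
force: [0.9, 0.2, -0.3]
finger_gap: 0.993
((525.6153564453125, -95.4563217163086), (60.112060546875, 89.65170288085938), 81.35755920410156) 171.7807811048856
20 208 [480.6 -88.3  55.5] [-116.7  -62.6] [1.46680063e-01 4.93665066e+02]
98 437 [481.7 -89.1 137.7] [-116.4  -61.5] [1.50329920e-01 4.95145515e+02]
t 16.8 at [526.3 -95.3 275.5] F [-0.6 -0.   0.3] gap 0.996 N 7 xyz [0.0244, -0.0053, 0.0142] ang [-4.03, 0.47, -1.85] tot [170.2 -32.  101.9] [-28.2   3.3 -13. ] mid [521.  -8. 225.]
```

View pics/w5.png

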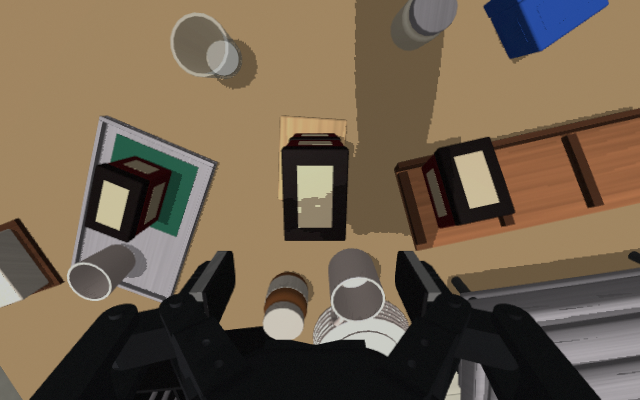

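```bash
python3 -m pendant '{"xyz":[[0.0244,-0.0053,0.01],[0.0244,-0.0053,0.0142],[0.0244,-0.0053,0.0142],[0.0244,-0.0053,0.0142],[0.0244,-0.0053,0.0142],[0.0244,-0.0053,0.0142],[0.017,-0.004,0.011],[0.005,0,0],[0,0,0]],"angular":[[-4,0.47,-1.85],[-4,0.47,-1.85],[-4,0.47,-1.85],[-4,0.47,-1.85],[-4,0.47,-1.85],[-4,0.47,-1.85],[-3,0.3,-1.5],[0,0,0],[0,0,0]],"jaw":[0.085,0.085,0.085,0.085,0.085,0.085,0.085,0.085,0.085]}'
python3 - <<'E'
from h import *
t=tinR(4.63,28); n=t[:,2]
P=pose();p=manip.read_camera('wrist');W=cloud(p,P[:2])
q=W[(W[:,:,1]>30)&(W[:,:,1]<135)&(W[:,:,2]>85)&(W[:,:,0]<605)&(W[:,:,2]<150)]
a=q@n; g=q[abs(a-np.median(a))<4]
rr=cv2.minAreaRect(np.c_[g@t[:,0],g@t[:,1]].astype(np.float32)); c=t@np.array([rr[0][0],rr[0][1],np.median(g@n)])
print(rr,'base',(c-80*n).round(1))
go(*tool(t,[585,83.3,49.8],28),38,5)
E
```

```text
time_s: 17.55
eef_pos: [516.0, 80.0, 157.2]
ee_rot: [153.1, -0.0, 94.7]
force: [0.3, -0.2, 0.3]
finger_gap: 0.996
((543.7909545898438, 36.379173278808594), (90.14765930175781, 60.21031951904297), 0.3276720941066742) base [584.9  83.9  49.2]
t 17.6 at [516.   79.5 156.9] F [-0.9  0.9 -1.4] gap 0.995 N 3 xyz [-0.0006, 0.004, 0.033] ang [-0.39, -0.01, -0.0] tot [-1.8 12.8 98.8] [-1.2 -0.  -0. ] mid [544.  81. 116.]
```

```bash
python3 -m pendant '{"xyz":[[-0.0005,0.006,0.02],[-0.0005,0.005,0.026],[0,0,0.022],[0,0,0.014],[0,0,0.007],[0,0,0]],"angular":[[-0.6,0,0],[-0.6,0,0],[0,0,0],[0,0,0],[0,0,0],[0,0,0]],"jaw":[0.085,0.085,0.085,0.085,0.085,0.085]}'
python3 - <<'E'
from h import *
go(*tool(tinR(4.63,28),[585,83.5,49.6],28),38,5)
E
```

```text
time_s: 18.1
eef_pos: [575.5, 77.6, 87.4]
ee_rot: [151.9, -0.0, 94.1]
force: [0.2, 0.6, -0.4]
finger_gap: 0.993
t 18.1 at [575.5  77.6  87.4] F [ 0.2  0.6 -0.4] gap 0.993 N 1 xyz [0.005, -0.0091, 0.01] ang [0.09, 0.19, -0.45] tot [ 5.  -9.1 10. ] [ 0.1  0.2 -0.5] mid [574.  80.  81.]
```

```bash
python3 -m pendant '{"xyz":[[0.0025,-0.004,0.004],[0.002,-0.003,0.004],[0,0,0]],"angular":[[0,0.2,-0.3],[0,0,-0.2],[0,0,0]],"jaw":[0.085,0.085,0.085]}'
python3 - <<'E'
from h import *
go(*tool(tinR(4.63,28),[585,83.5,49.6],28),38,5)
E
```

```text
time_s: 18.35
eef_pos: [574.1, 80.8, 78.5]
ee_rot: [151.9, 0.0, 94.6]
force: [-0.6, 0.2, -0.1]
finger_gap: 0.996
t 18.35 at [574.1  80.8  78.5] F [-0.6  0.2 -0.1] gap 0.996 N 1 xyz [0.0018, -0.0038, 0.0027] ang [0.1, 0.05, -0.05] tot [ 1.8 -3.8  2.7] [ 0.1  0.  -0. ] mid [573.  82.  76.]
```

```bash
python3 -m pendant '{"xyz":[[0.0015,-0.0025,0.0025],[0,0,0],[0,0,0],[0,0,0],[0,0,0],[0,0,0]],"angular":[[0,0,0],[0,0,0],[0,0,0],[0,0,0],[0,0,0],[0,0,0]],"jaw":[0.085,0.045,0.045,0.045,0.045,0.045]}' 80
python3 -m pendant '{"xyz":[[0,0,-0.012],[0,0,-0.02],[0,0,-0.02],[0,0,0],[0,0,0],[0,0,0]],"angular":[[0,0,0],[0,0,0],[0,0,0],[0,0,0],[0,0,0],[0,0,0]],"jaw":[0.045,0.045,0.045,0.045,0.045,0.045]}' 80
python3 - <<'E'
from h import *
held(manip.read_camera('wrist'))
Rt,_=tool(tinR(4.63,0),[0,0,0],0)
go(Rt,np.array([520,80,290.]),40,5)
E
```

```text
time_s: 18.85
eef_pos: [573.0, 82.9, 77.9]
ee_rot: [151.7, 0.0, 94.6]
force: [-1.1, 1.2, -1.0]
finger_gap: 0.693
time_s: 19.35
eef_pos: [548.7, 81.1, 125.2]
ee_rot: [151.5, -0.0, 94.6]
force: [0.3, -0.6, -1.8]
finger_gap: 0.688
lid z -49.8 slopes deg [-0.  -0.6] y range [-47.3  14.1] n 20147
face y -46.9 slopes x,z deg [-0.2 -0.2] n 3270
t 19.4 at [548.5  81.1 124.6] F [ 0.3  0.  -1.4] gap 0.693 N 6 xyz [0.0002, 0.0033, -0.0281] ang [4.73, 0.0, -0.0] tot [   1.2   53.6 -159. ] [28.4  0.  -0. ] mid [524.  80. 206.]
```

```bash
python3 -m pendant '{"xyz":[[0,0.0033,-0.028],[0,0.0033,-0.028],[0,0.0033,-0.028],[0,0.0033,-0.028],[0,0.0033,-0.028],[0,0.0033,-0.028],[0,0,0]],"angular":[[4.7,0,0],[4.7,0,0],[4.7,0,0],[4.7,0,0],[4.7,0,0],[4.7,0,0],[0,0,0]],"jaw":[0.045,0.045,0.045,0.045,0.045,0.045,0.045]}'
python3 - <<'E'
from h import *
Rt,_=tool(tinR(-9,0),[0,0,0],0)
go(Rt,np.array([526.7,-96,250.]),30,5)
E
```

```text
time_s: 19.98
eef_pos: [514.3, 77.8, 272.0]
ee_rot: [-177.7, 0.1, 94.6]
force: [1.4, 1.0, -0.9]
finger_gap: 0.694
t 19.98 at [514.3  77.8 272. ] F [ 1.4  1.  -0.9] gap 0.694 N 6 xyz [-0.029, 0.0027, 0.0037] ang [-0.38, 0.07, 2.27] tot [-174.2   -0.7   22.5] [-2.3  0.4 13.6] mid [526.  -9. 261.]
```

```bash
python3 -m pendant '{"xyz":[[-0.029,0.0027,0.003],[-0.029,0.0027,0.003],[-0.029,0.0027,0.003],[-0.029,0.0027,0.003],[-0.029,0.0027,0.003],[-0.016,0,0.003],[-0.006,0,0],[0,0,0]],"angular":[[-0.38,0.07,2.27],[-0.38,0.07,2.27],[-0.38,0.07,2.27],[-0.38,0.07,2.27],[-0.38,0.07,2.27],[-0.3,0.07,1.9],[0,0,0],[0,0,0]],"jaw":[0.045,0.045,0.045,0.045,0.045,0.045,0.045,0.045]}'
sed -i 's/526.4,-96,zt+31.5/527.3,-96,zt+30.2/; s/tinR(-9.1/tinR(-9.0/' col.py; python3 col.py 172
```

```text
time_s: 20.65
eef_pos: [529.7, -94.7, 238.7]
ee_rot: [-179.4, 0.0, 81.0]
force: [-0.2, -0.0, -1.2]
finger_gap: 0.689
t 20.65 at [529.7 -94.7 238.7] F [-0.2 -0.  -1.2] gap 0.689 N 3 xyz [-0.0005, -0.0006, 0.0122] ang [-0.21, 0.0, -0.01] tot [-1.6 -1.7 36.5] [-0.6  0.  -0. ] mid [528. -95. 220.]
lid z -50.0 slopes deg [ 0.  -0.6] y range [-47.2  14.3] n 20160
face y -46.7 slopes x,z deg [-0.2 -0.1] n 3251
lid x [-30.7  27.4] 947
face 504 [[-29.5, -47.9, 77.9], [-1.3, -47.0, 102.3], [26.2, -46.0, 136.6]] yaw -0.48
```

```bash
python3 -m pendant '{"xyz":[[-0.001,-0.001,0.01],[-0.0005,0,0.01],[0,0,0.006],[0,0,0]],"angular":[[-0.3,0,-0.2],[-0.2,0,-0.1],[0,0,0],[0,0,0]],"jaw":[0.045,0.045,0.045,0.045]}'
python3 col.py 172
```

```text
time_s: 21.03
eef_pos: [529.1, -91.4, 211.0]
ee_rot: [-179.9, -0.1, 81.7]
force: [-0.4, 0.6, -0.6]
finger_gap: 0.696
t 21.03 at [529.1 -91.4 211. ] F [-0.4  0.6 -0.6] gap 0.696 N 1 xyz [-0.0048, -0.001, 0.0088] ang [-0.12, -0.06, 0.71] tot [-4.8 -1.   8.8] [-0.1 -0.1  0.7] mid [528. -94. 207.]
lid z -49.9 slopes deg [ 0.  -0.6] y range [-47.2  14.4] n 20152
face y -46.7 slopes x,z deg [-0.2 -0.1] n 3261
lid x [-33.6  24.8] 504
face 773 [[-31.9, -47.5, 48.4], [-3.7, -46.9, 72.9], [23.5, -46.2, 105.7]] yaw 0.27
```

```bash
python3 -m pendant '{"xyz":[[-0.0025,0,0.002],[-0.0015,0,0.002],[0,0,0]],"angular":[[0,0,0.3],[0,0,0],[0,0,0]],"jaw":[0.045,0.045,0.045]}'
python3 col.py 172
```

```text
time_s: 21.33
eef_pos: [529.2, -94.1, 208.5]
ee_rot: [-180.0, -0.1, 81.6]
force: [-0.7, -0.7, -1.6]
finger_gap: 0.695
t 21.33 at [529.2 -94.1 208.5] F [-0.7 -0.7 -1.6] gap 0.695 N 1 xyz [-0.0022, -0.0016, 0.0063] ang [-0.02, -0.07, 0.55] tot [-2.2 -1.6  6.3] [-0.  -0.1  0.6] mid [528. -95. 205.]
lid z -50.0 slopes deg [ 0.  -0.6] y range [-47.2  14.3] n 20169
face y -46.7 slopes x,z deg [-0.1 -0.1] n 3270
lid x [-30.8  27. ] 541
face 793 [[-29.2, -48.1, 46.0], [-1.8, -47.6, 71.6], [26.0, -46.9, 106.1]] yaw 0.18
```

```bash
python3 -m pendant '{"xyz":[[-0.002,-0.001,0.002],[-0.0005,-0.0005,0.002],[0,0,0]],"angular":[[0,0,0.2],[0,0,0],[0,0,0]],"jaw":[0.045,0.045,0.045]}'
python3 col.py 172
```

```text
time_s: 21.63
eef_pos: [527.6, -96.6, 205.0]
ee_rot: [179.9, -0.1, 81.3]
force: [-0.5, 0.5, -1.2]
finger_gap: 0.693
t 21.63 at [527.6 -96.6 205. ] F [-0.5  0.5 -1.2] gap 0.693 N 1 xyz [0.0006, -0.0004, 0.0028] ang [0.05, -0.07, 0.31] tot [ 0.6 -0.4  2.8] [ 0.1 -0.1  0.3] mid [527. -96. 204.]
lid z -50.0 slopes deg [ 0.1 -0.6] y range [-47.2  14.2] n 20131
face y -46.7 slopes x,z deg [-0.2 -0.1] n 3274
lid x [-28.   29.5] 116
face 889 [[-27.1, -47.0, 42.8], [0.6, -46.5, 67.1], [28.4, -45.6, 102.2]] yaw -0.11
```

```bash
python3 -m pendant '{"xyz":[[0.0005,0,0.0015]],"angular":[[0,0,0]],"jaw":[0.045]}'; python3 -m pendant '{"xyz":[[0,0,0.0015]],"angular":[[0,0,0]],"jaw":[0.045]}'; python3 -m pendant '{"xyz":[[0,0,0.001]],"angular":[[0,0,0]],"jaw":[0.045]}'
```

```text
time_s: 21.77
eef_pos: [527.8, -96.3, 203.9]
ee_rot: [179.9, -0.1, 81.3]
force: [0.5, -0.7, -0.7]
finger_gap: 0.691
time_s: 21.85
eef_pos: [527.8, -96.3, 202.4]
ee_rot: [179.9, -0.1, 81.3]
force: [-0.7, 0.7, -1.8]
finger_gap: 0.695
time_s: 21.93
eef_pos: [528.0, -96.4, 201.9]
ee_rot: [179.8, -0.1, 81.3]
force: [-1.8, 1.2, 9.0]
finger_gap: 0.696
```

Contact at about 10 N. Release, then rise.

```bash
python3 -m pendant '{"xyz":[[0,0,0],[0,0,0],[0,0,0],[0,0,0],[0,0,0],[0,0,0]],"angular":[[0,0,0],[0,0,0],[0,0,0],[0,0,0],[0,0,0],[0,0,0]],"jaw":[0.045,0.085,0.085,0.085,0.085,0.085]}'
python3 - <<'E'
from h import *
held(manip.read_camera('wrist')); print(pose()[0])
E
python3 -m pendant '{"xyz":[[0,0,-0.015],[0,0,-0.03],[0,0,-0.035],[0,0,-0.035],[0,0,-0.02],[0,0,0]],"angular":[[0,0,0],[0,0,0],[0,0,0],[0,0,0],[0,0,0],[0,0,0]],"jaw":[0.085,0.085,0.085,0.085,0.085,0.085]}'
python3 - <<'E'
from h import *
P=pose(); p=manip.read_camera('wrist'); W=cloud(p,P[:2]); save(p,'w6.png')
m=(abs(W[:,:,0]-524)<80)&(abs(W[:,:,1]+96)<70)
q=W[m&(abs(W[:,:,2]-252)<6)]; print(cv2.minAreaRect(q[:,:2].astype(np.float32)),np.median(q[:,2]))
f=W[(abs(W[:,:,0]-480)<14)&(abs(W[:,:,1]+93)<40)]
for a,b in [(20,86),(98,165),(178,245)]:
    g=f[(f[:,2]>a)&(f[:,2]<b)]
    if len(g)>20: print(a,len(g),np.median(g,0).round(1),np.percentile(g[:,1],[1,99]).round(1),np.polyfit(g[:,1],g[:,0],1).round(3))
p=manip.read_camera('side'); W=cloud(p); save(p,'s6.png')
for k in ['jug','shaker','mug','glass','jar','pepper']:
    d=manip.cut_out(p,k)[:1]
    if d: q=W[d[0]['mask']]; print(k,np.array(d[0]['extent']).round(),np.nanmedian(q,0).round())
a=cv2.imread('pics/s6.png')[90:390,180:520]; cv2.imwrite('pics/s6c.png',cv2.resize(a,(680,600)))
E
```

```text
time_s: 22.43
eef_pos: [528.2, -96.3, 202.3]
ee_rot: [179.8, -0.1, 81.3]
force: [0.7, 0.2, 0.7]
finger_gap: 0.992
lid z -49.5 slopes deg [ 0.1 -0.6] y range [-47.4  16.3] n 20454
face y -46.9 slopes x,z deg [-0.2 -0.3] n 3237
[528.20641265 -96.31776798 202.3363331 ]
time_s: 22.98
eef_pos: [525.9, -96.1, 340.1]
ee_rot: [-179.9, -0.1, 81.3]
force: [0.3, -0.3, 0.5]
finger_gap: 0.993
((525.41064453125, -95.80319213867188), (60.14207458496094, 89.49010467529297), 81.43865203857422) 251.79037285006763
20 113 [480.4 -89.6  56.9] [-116.2  -62.1] [1.47000e-01 4.93594e+02]
98 231 [481.6 -88.5 135.4] [-116.5  -61.6] [1.50000e-01 4.95089e+02]
178 476 [481.7 -89.5 216.9] [-117.3  -61.8] [1.50000e-01 4.95135e+02]
jug [460. 313. 495. 348.] [ 644. -440.   50.]
shaker [264. 219. 285. 248.] [362.  39.  62.]
mug [388. 192. 431. 236.] [714. -71.  53.]
glass [308. 287. 334. 324.] [ 367. -192.   56.]
jar [422. 217. 452. 260.] [ 722. -185.   66.]
pepper [208. 126. 225. 158.] [381. 486.  55.]
```

View pics/s6c.png

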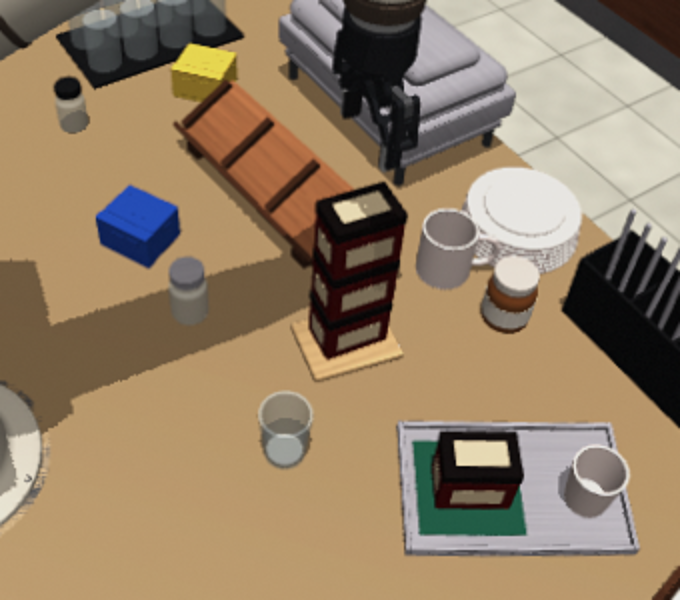

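The column of three stands square on the board (px ~315-405, 185-355). The full tin is upright on the mat (px ~435-520, 430-510). The other tableware is where it was and the gripper is clear.

```bash
python3 -c "
from rig import manip
print(manip.sign_off())"
```

```text
the job is handed in; nothing more can be done
None
```

The job is done and handed in at about 23 s of the 72 s allowed, with the gripper open and clear of everything.

- **Finding the full tin:** The left tin was the first one lifted, and it was the full one (about 6 N, against 1.5–2 N for the other two). No empty had to go back in the rack.
- **Full tin:** It stands upright on the green mat, within about 1–2 mm of its centre and square to it.
- **Column:** The two empties were stacked one at a time on the board tin. The three faces line up within about 1.5 mm and about 0.2°. The top measures 252 mm high, as it should.
- **Contact:** Peak contact reading was about 20 N on the first empty and 10 N on the second.
- **Everything else:** The board tin's visible face moved only about 0.2 mm between the checks after the first and second stacking. The jug, shaker, mug, glass, jar and pepper measure within 3 mm of where they started.

No last check failed or disagreed.

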